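# Move the orange light shield to the lamp base's hinge

## Robot

A 6-joint arm with a two-finger parallel gripper is mounted at the origin on the work surface. World frame = base frame: x ahead of the robot, y to its left, z up, the work surface at z = 0. Lengths are in m, angles in rad, forces in N, time in s.
With the tool pointing down it reaches from about 0.375 to 0.925 m from the base axis. Payload 5.7 kg.
Tool frame: the origin (TCP) lies at the very end of the fingers, on their centre line; the grasp point (between the pads) lies behind it (ctrl.pinch_z is the z of the grasp point in the tool frame, in m); z points along the fingers, y is the direction in which the jaws open and shut (so a half turn about z gives the same grasp; the last joint's range is limited). The gripper opens to 88 mm and grips with 3 to 60 N. Pads are 20 mm wide; open, the fingers measure 115 mm over their backs; the gripper's body (75 mm by 178 mm) begins 61 mm behind the grasp point.
Start: joints at [-1.304, 0.359, 1.51, -0, 1.272, -0.115], TCP at [0.224, -0.557, 0.223] pointing down, gripper open.
Joint ranges: [-2.97, 2.97], [-1.01, 2.36], [0.21, 2.38], [-0.96, 4.11], [0.2, 2.71], [-2.98, 2.98]. Speed limits (rad/s): [2.39, 2.39, 3.14, 3.14, 3.14, 3.14].

## Interface

Orientations are given as a rotation vector (axis times angle).
In Python, from workcell import ctrl, snapshot, job_done gives the robot as it stands.
- The arm moves only by the tool drive_tool, never from a script. Its argument "deltas" is a list of rows, each an object with "delta_pos": the shift along the tool's x, y, z scaled (see below), a list of three; "yaw": the turn about the tool's z scaled (see below). In form: [{"delta_pos": [dx, dy, dz], "yaw": yaw}, ...]. A call has 1 to 20 rows; each row is the pose to reach, as a shift and turn from the pose commanded when the call began, along the tool's axes at that moment; what a row does not reach only later rows make up. The controller multiplies each number of a shift by 0.15 m and each number of a turn by pi/2 rad. A row lasts 1/12 s, in which the tool goes at most 41.7 mm and 7.16 degrees, less where a joint would pass 70% of its speed; a pose out of reach is approached as far as the arm can. A call with a number of a shift or a turn outside -1 to 1 is refused whole. A call with a gripper value outside its range is refused whole. "claw" is the opening, from 0 (shut) to 1 (fully open), set as the call begins (left out, the last holds). The fingers move at their own pace and stop on an object; "squeeze" is the grip in N (left out, the last holds). Time passes only in rows, so rows that repeat a pose let the fingers close. It gives the time, the measured TCP pose, the force and the opening at its end, in the units of the state.
- ctrl.state(): the state, without advancing time (a new reading comes with each control period).
- snapshot(name): name is "scene" or "top" or "wrist"; returns a dict with "pixels" (400x640x3 uint8, red, green, blue), "mtx" (3x3 intrinsics, pixels), "rvec" (rotation vector, rad) and "tvec" (3), from world to camera coordinates, as OpenCV has them; the wrist camera has in their place "hand_eye" (4x4, takes a point from camera to tool coordinates, whose origin is the TCP and whose axes are the flange's). Camera axes: x right, y down, z forward; pixel columns grow to the right and rows downward; lengths in m; the calibration is good to about 2 mm. A picture is of the moment at which its call begins: read the wrist's pose just before it. There is no depth.
- job_done(): hands the job in, once; it reports no verdict.
The state is a dict: "t": time; "joint_pos": joint angles; "qd": joint speeds; "joint_efforts": joint torques, N m; "eef_pos": TCP position; "ee_rot": TCP orientation; "wrist_force": force on the tool from outside, world axes, zero at the start; "ft_torque": the same for the moment, N m; "finger_gap": opening from 0.0 (shut) to 1.0 (fully open).
Only numpy, scipy, OpenCV 4.12 (cv2) and the standard library are available. Lean on these libraries where they do the work, as an engineer would, in place of code of your own. Each camera call takes 0.05 s, during which the arm holds its last target.

## Task

Take the orange light shield off its grey storage stand: squeeze the two black buttons on its handle fully in to pull its sprung hinge pins, and lift it straight out. Lower it into the empty hinge posts of the white lamp base until it is fully home, and let go so that both pins spring out under the caps of the posts and the shield hangs there upright.

Things in the scene. Friction and masses are not known exactly. Their poses are not given: they have to be found in the camera images.
- orange_grip (a point): Grasp point: centre of the orange shield's white handle (30 mm in y, 22 in x, top 17 mm above) with a black button 14 mm proud on each y side: 58 mm over both. Pinch from above along y, 30 N or more, till flush. Orange hinge bar (140 mm in y, 14 thick) 54 mm below; orange panel, 90 wide, 5 thick, ends 132 mm below. 0.26 kg. Starts in a grey stand; lift 160 mm to clear all. A smoke-grey twin is not meant.
- lampbase_hinge (a point): Middle of the hinge axis, 110 mm up, of the empty white lamp base (bright round disc on it). Seated, the handle centre is 54 mm straight above; either way round. y runs from post to post (inner faces 152 mm apart, tops 37 mm above this point; flared, 6 mm play each end). V saddles, 36 mm wide, catch the bar; pins spring out under caps: let go seated or at most 10 mm higher. Grey stands have the same posts.
- orange_pin_left (a joint): Travel (m) of the orange shield's sprung brass hinge pin on its +y side, which moves as one with the button on that side: 0 = out (rest, pin stands 14 mm out of the bar's end, locked under the post's cap), 0.014 = button flush with the handle, pin flush with the bar's end. Spring 3 N at rest, 5.8 N when flush; it springs back when released.
- orange_pin_right (a joint): The same for the pin and button on the shield's -y side: 0 = sprung out, 0.014 = drawn in. With both drawn the shield lifts straight up. The three stands stand side by side in any order, each turned up to 17 degrees.

How it is judged:
On the way:
1. the orange shield is lifted clear of its storage stand with both pins drawn (height (world z) of orange_grip above 0.235 m and value of joint each of orange_pin_left, orange_pin_right above 0.008 m), for 0.1 s.
At the end, for the whole second after the job is handed in: The orange shield hangs in the white lamp base's hinge: its handle centre within 15 mm sideways of the point above the hinge middle and 44 to 60 mm above the hinge axis, upright within 11 degrees, in line with the hinge within 10 degrees either way round, both pins sprung out (travel under 4 mm) (horizontal distance between orange_grip and lampbase_hinge below 0.015 m and z of orange_grip in the frame of lampbase_hinge between 0.044 and 0.06 m and angle between orange_grip's own z axis and vertical below 0.2 rad and angle between the y axis of orange_grip and the y axis of lampbase_hinge, either way round below 0.175 rad and value of joint each of orange_pin_left, orange_pin_right below 0.004 m); the robot touches nothing.
It also fails if it takes over 48 s, if anything falls off the work surface, if the arm or the gripper's body presses on something with over 40 N, if the wrist force passes 120 N, or if a joint passes its speed limit or range.

## Working session

There is one attempt and no reset: what is moved stays moved. The work goes in short steps, Python scripts to look and compute and a tool call to move; the robot and the scene stay as the last step left them, time stands still between calls to the robot, and variables do not carry over. Pictures are saved under pics/ and viewed, and the job is handed in when it is done.

Besides the shell and the picture viewer there is one more tool, called after "Emit:" in YAML: its name, and indented under it one key for each argument. drive_tool: Moves the arm, as the interface text tells. Its arguments: {"type":"object","properties":{"deltas":{"type":"array","items":{"type":"object","properties":{"delta_pos":{"type":"array","items":{"type":"number","minimum":-1,"maximum":1}},"yaw":{"type":"number","minimum":-1,"maximum":1}}}},"claw":{"type":"number"},"squeeze":{"type":"number"}},"required":["deltas"]}

```bash
ls; mkdir -p pics
python3 - <<'E'
from workcell import ctrl, snapshot
import cv2,numpy as np,pickle
print(ctrl.state(), ctrl.pinch_z)
d={}
for n in ["scene","top"]:
    s=snapshot(n); d[n]=s; cv2.imwrite(f"pics/{n}0.png",s["pixels"][:,:,::-1])
    print(n,s["mtx"].tolist(),s["rvec"],s["tvec"])
pickle.dump(d,open("s0.pkl","wb"))
E
```

```text
pics
{'t': 0.0, 'joint_pos': array([-1.30410154e+00,  3.59478849e-01,  1.51141016e+00,  2.40115859e-05,
        1.27251731e+00, -1.15076488e-01]), 'qd': array([-1.03247259e-03,  3.45437163e-05, -4.89262769e-04,  3.11902594e-05,
        4.05839685e-04, -1.36968212e-03]), 'joint_efforts': array([-1.10506739e-03, -5.15378594e+01, -2.70726603e+01,  6.75064302e-02,
        3.49008304e-02, -1.27530616e-04]), 'eef_pos': array([ 0.22337117, -0.55613236,  0.22183366]), 'ee_rot': array([-3.08275541e+00, -5.95695370e-01,  1.79723416e-04]), 'wrist_force': array([ 0.6402402 , -1.28514727, -0.00708544]), 'ft_torque': array([ 0.00338974,  0.02300505, -0.00724402]), 'finger_gap': 1.0010580282933748} -0.0187
scene [[483.18860144386366, 0.0, 320.7394938168237], [0.0, 483.18860144386366, 197.12452871246796], [0.0, 0.0, 1.0]] [ 1.36211687  2.22590007 -0.88159936] [ 0.23618158 -0.20583638  1.37895376]
top [[367.9850448059737, 0.0, 313.76688843472994], [0.0, 367.9850448059737, 193.86515223635524], [0.0, 0.0, 1.0]] [ 2.17980167 -2.14938846  0.16045159] [-0.01307777  0.5262705   0.75955567]
```

View pics/scene0.png

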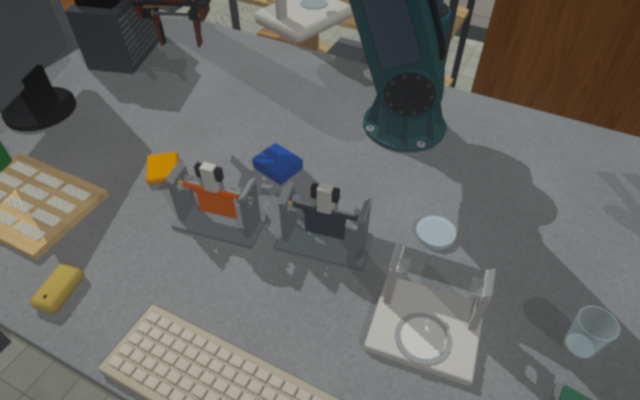

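View pics/top0.png

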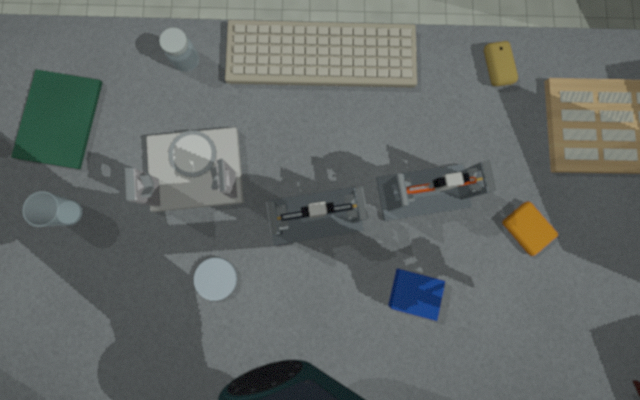

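```bash
cat > h.py <<'E'
import numpy as np,cv2,pickle
def ray(s,px):
    R=cv2.Rodrigues(np.array(s["rvec"],float))[0]; t=np.array(s["tvec"],float).ravel()
    u=cv2.undistortPoints(np.array([[px]],float),s["mtx"],None)[0,0]
    d=R.T@np.array([u[0],u[1],1.]); return -R.T@t, d/np.linalg.norm(d)
def onz(s,px,z):
    c,d=ray(s,px); return c+d*(z-c[2])/d[2]
def tri(rays):
    A=np.zeros((3,3));b=np.zeros(3)
    for c,d in rays:
        P=np.eye(3)-np.outer(d,d);A+=P;b+=P@c
    p=np.linalg.solve(A,b); return p,[np.linalg.norm((np.eye(3)-np.outer(d,d))@(p-c)) for c,d in rays]
def proj(s,p):
    return cv2.projectPoints(np.array([p],float),np.array(s["rvec"],float),np.array(s["tvec"],float),s["mtx"],None)[0].ravel()
def crop(s,x,y,w,h,k,name):
    im=s["pixels"][y:y+h,x:x+w,::-1]
    im=cv2.resize(im,None,fx=k,fy=k,interpolation=cv2.INTER_CUBIC)
    im=cv2.convertScaleAbs(im,alpha=1.3)
    for i in range(0,w,10): cv2.line(im,(i*k,0),(i*k,8 if (x+i)%50 else 20),(0,0,255),1)
    for i in range(0,h,10): cv2.line(im,(0,i*k),(8 if (y+i)%50 else 20,i*k),(0,0,255),1)
    cv2.imwrite(name,im)
E
python3 - <<'E'
from h import *
d=pickle.load(open("s0.pkl","rb"))
crop(d["top"],370,140,130,90,6,"pics/t_or.png")
crop(d["top"],110,110,140,110,5,"pics/t_la.png")
crop(d["scene"],160,150,110,95,6,"pics/s_or.png")
crop(d["scene"],350,230,150,160,4,"pics/s_la.png")
for n in d: print(n,ray(d[n],(320,200)))
E
```

```text
scene (array([1.08203961, 0.28745559, 0.86384224]), array([-0.60532709, -0.31084353, -0.73277242]))
top (array([0.4251331 , 0.00956656, 0.820504  ]), array([ 0.11129779, -0.03639906, -0.99312029]))
```

View pics/t_or.png

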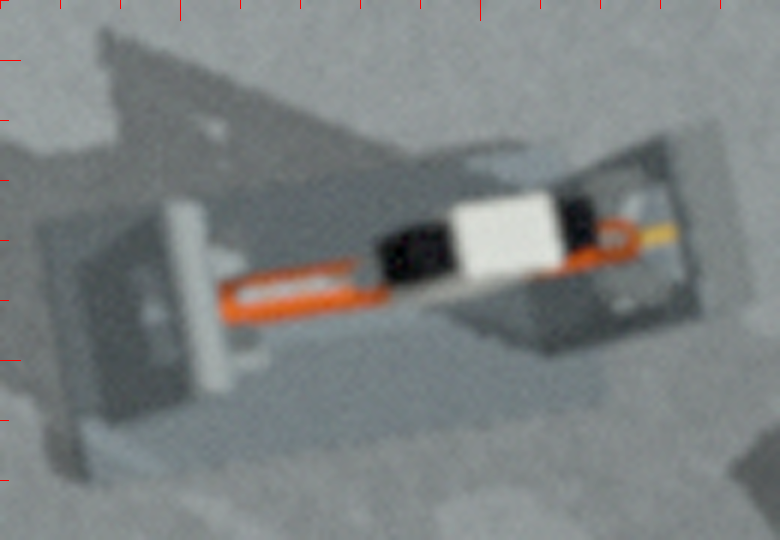

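View pics/t_la.png

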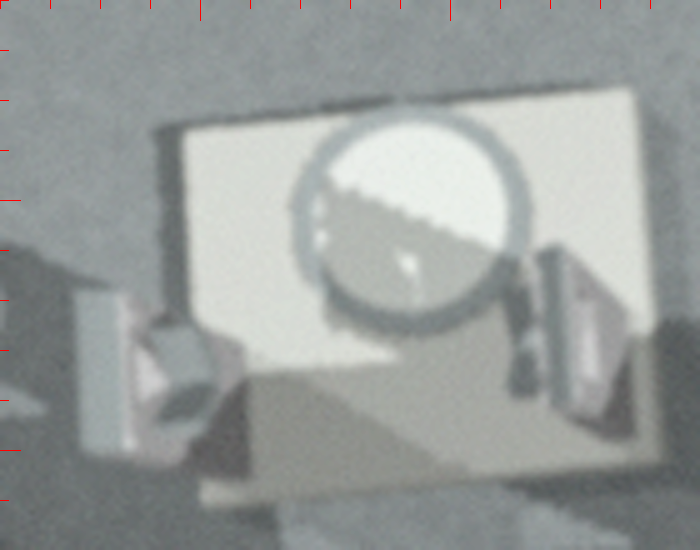

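View pics/s_or.png

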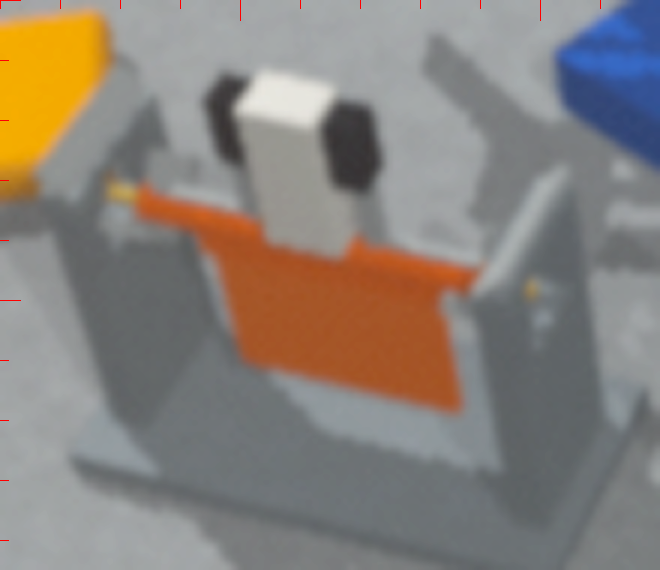

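View pics/s_la.png

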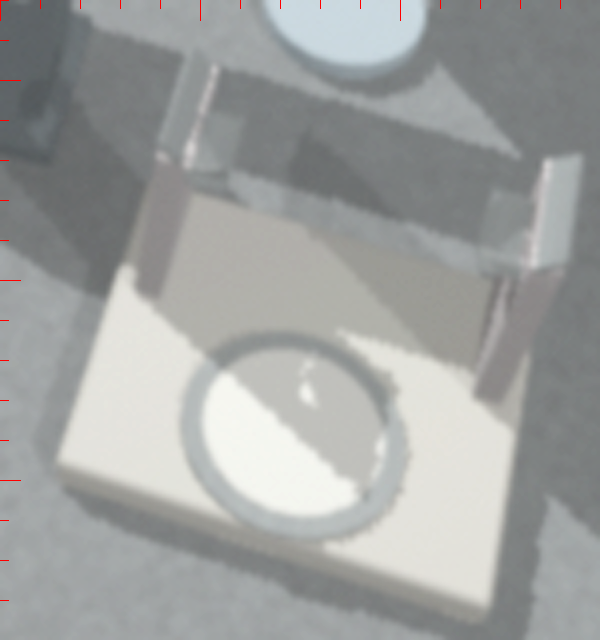

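Run:
```python
from h import *
d=pickle.load(open("s0.pkl","rb")); T,S=d["top"],d["scene"]
t=lambda a:(370+a[0]/6,140+a[1]/6)
P=[onz(T,t(a),.181) for a in [(452,205),(555,192),(563,268),(458,278)]]
print("or top",np.round(P,4),np.mean(P,0))
s=lambda a:(160+a[0]/6,150+a[1]/6)
P=[onz(S,s(a),.181) for a in [(262,70),(338,95),(322,128),(235,108)]]
print("or scene",np.round(P,4),np.mean(P,0))
print("bar ends",onz(T,t((220,305)),.117),onz(T,t((640,238)),.117))
t=lambda a:(110+a[0]/5,110+a[1]/5)
for a in [(75,290),(125,290),(135,455),(85,455),(542,248),(562,248),(572,408),(552,405)]: print("lamp",a,np.round(onz(T,t(a),.147),4))
s=lambda a:(350+a[0]/4,230+a[1]/4)
for a in [(192,52),(217,66),(188,165),(158,155),(545,158),(582,155),(562,265),(530,270)]: print("lampS",a,np.round(onz(S,s(a),.147),4))
print("disc",onz(T,t((410,220)),.02),onz(S,s((293,435)),.02))
for n,p in [("plate",(185,128)),("",(632,90)),("",(660,460)),("",(205,505))]: print(onz(T,t(p),.015))
```

```text
or top [[ 0.5464 -0.2364  0.181 ]
 [ 0.5508 -0.2673  0.181 ]
 [ 0.528  -0.2688  0.181 ]
 [ 0.5245 -0.2374  0.181 ]] [ 0.537422  -0.2524697  0.181    ]
or scene [[ 0.5313 -0.2676  0.181 ]
 [ 0.5297 -0.2367  0.181 ]
 [ 0.5457 -0.2319  0.181 ]
 [ 0.5511 -0.2643  0.181 ]] [ 0.53945913 -0.25013172  0.181     ]
bar ends [ 0.52439944 -0.18427031  0.117     ] [ 0.54859807 -0.3223706   0.117     ]
lamp (75, 290) [0.5545 0.3449 0.147 ]
lamp (125, 290) [0.5548 0.3267 0.147 ]
lamp (135, 455) [0.4938 0.3186 0.147 ]
lamp (85, 455) [0.4935 0.3366 0.147 ]
lamp (542, 248) [0.5733 0.1745 0.147 ]
lamp (562, 248) [0.5734 0.1671 0.147 ]
lamp (572, 408) [0.5135 0.1608 0.147 ]
lamp (552, 405) [0.5145 0.1682 0.147 ]
lampS (192, 52) [0.5211 0.1632 0.147 ]
lampS (217, 66) [0.5235 0.1765 0.147 ]
lampS (188, 165) [0.5815 0.1843 0.147 ]
lampS (158, 155) [0.5826 0.1704 0.147 ]
lampS (545, 158) [0.5055 0.3248 0.147 ]
lampS (582, 155) [0.4963 0.3391 0.147 ]
lampS (562, 265) [0.5569 0.3447 0.147 ]
lampS (530, 270) [0.5656 0.3332 0.147 ]
disc [0.6128107  0.26418633 0.02      ] [0.61330221 0.26447336 0.02      ]
[0.6541569  0.36777792 0.015     ]
[0.67548338 0.16987607 0.015     ]
[0.50841964 0.1510647  0.015     ]
[0.48581424 0.34737647 0.015     ]
```

```bash
cat >> h.py <<'E'
def deltas(target,thz=None,st=None):
    """target TCP xyz, thz: world yaw of tool y axis (mod 180)"""
    from workcell import ctrl
    st=st or ctrl.state(); R=cv2.Rodrigues(np.array(st["ee_rot"]))[0]; p=np.array(st["eef_pos"])
    dp=R.T@(np.array(target)-p)/.15
    yaw=0
    if thz is not None:
        # tool y world angle
        cur=np.arctan2(-R[0,1],R[1,1]); e=(thz-cur+np.pi/2)%np.pi-np.pi/2
        yaw=-e/(np.pi/2)   # tool z down
    return np.round(dp,4),round(float(yaw),4)
def wcam():
    """wrist snapshot with world extrinsics"""
    from workcell import ctrl,snapshot
    st=ctrl.state(); s=snapshot("wrist")
    R=cv2.Rodrigues(np.array(st["ee_rot"]))[0]; M=np.eye(4);M[:3,:3]=R;M[:3,3]=st["eef_pos"]
    W=np.linalg.inv(M@np.array(s["hand_eye"])); s["rvec"]=cv2.Rodrigues(W[:3,:3])[0]; s["tvec"]=W[:3,3]
    return s
E
python3 - <<'E'
from h import *
s=wcam(); print(s["hand_eye"]); cv2.imwrite("pics/w0.png",s["pixels"][:,:,::-1])
print(s["mtx"])
for a in [(0,0),(639,0),(639,399),(0,399)]: print(onz(s,a,.15))
print(deltas([.45,-.25,.34],np.radians(9.9)))
E
```

```text
[[-6.55741866e-04 -9.55973571e-01 -2.93452042e-01  8.04809978e-02]
 [ 9.99999572e-01 -8.18294306e-04  4.31164641e-04 -9.32308524e-04]
 [-6.52312137e-04 -2.93451634e-01  9.55973699e-01 -1.62332835e-01]
 [ 0.00000000e+00  0.00000000e+00  0.00000000e+00  1.00000000e+00]]
[[310.88566444   0.         314.73664698]
 [  0.         310.88566444 192.42772248]
 [  0.           0.           1.        ]]
[ 0.27720323 -0.30881785  0.15      ]
[ 0.43454338 -0.70176597  0.15      ]
[ 0.15204339 -0.92913119  0.15      ]
[-0.08393689 -0.3422309   0.15      ]
(array([ 2.1628, -1.333 , -0.7844]), 0.1331)
```

View pics/w0.png

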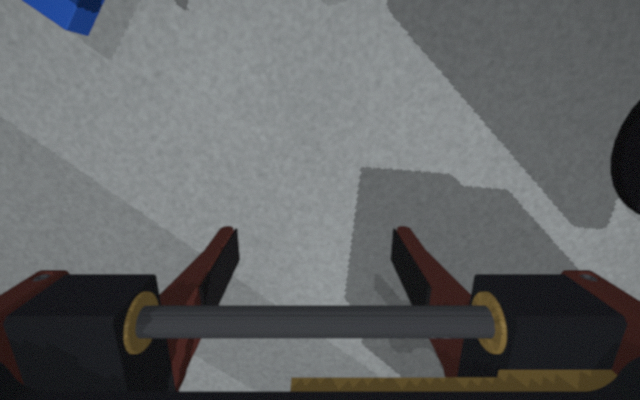

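Emit:
drive_tool:
  deltas:
    - {"delta_pos": [0.1,-0.1,-0.78],"yaw": 0}
    - {"delta_pos": [0.3,-0.2,-0.78],"yaw": 0.04}
    - {"delta_pos": [0.5,-0.35,-0.78],"yaw": 0.08}
    - {"delta_pos": [0.75,-0.5,-0.78],"yaw": 0.133}
    - {"delta_pos": [1,-0.65,-0.78],"yaw": 0.133}
    - {"delta_pos": [1,-0.65,-0.78],"yaw": 0.133}
  claw: 1
  squeeze: 45

```text
t: 0.65
eef_pos: [0.3276, -0.4084, 0.3407]
ee_rot: [3.129, 0.27, 0.002]
wrist_force: [0.3, 0.1, -1.1]
finger_gap: 0.999
```

Run:
```python
from h import *
print(deltas([.47,-.255,.34],np.radians(9.9)))
```

```text
(array([ 1.1108, -0.8449,  0.0054]), -0.0003)
```

Emit:
drive_tool:
  deltas:
    - {"delta_pos": [0.33,-0.28,0],"yaw": 0}
    - {"delta_pos": [0.67,-0.56,0],"yaw": 0}
    - {"delta_pos": [1,-0.84,0],"yaw": 0}
    - {"delta_pos": [1,-0.84,0],"yaw": 0}
    - {"delta_pos": [1,-0.84,0],"yaw": 0}
    - {"delta_pos": [1,-0.84,0],"yaw": 0}
    - {"delta_pos": [1,-0.84,0],"yaw": 0}
    - {"delta_pos": [1,-0.84,0],"yaw": 0}

```text
t: 1.32
eef_pos: [0.452, -0.2608, 0.3394]
ee_rot: [3.13, 0.272, -0.001]
wrist_force: [-0.5, -0.4, 0.5]
finger_gap: 0.999
```

Run:
```python
from h import *
from workcell import ctrl
s=wcam(); pickle.dump(s,open("w1.pkl","wb")); cv2.imwrite("pics/w1.png",s["pixels"][:,:,::-1])
print(ctrl.state()["eef_pos"],ctrl.state()["qd"])
for x in [(.538,-.251,.164),(.524,-.184,.117),(.5486,-.322,.117)]: print(proj(s,x))
```

```text
[ 0.45180962 -0.26125638  0.33944693] [-0.01663388 -0.0007868  -0.00046698  0.00353272 -0.00093013  0.0023185 ]
[320.32877586  90.71531476]
[261.57240317  93.47817324]
[380.47502044  93.02851108]
```

View pics/w1.png

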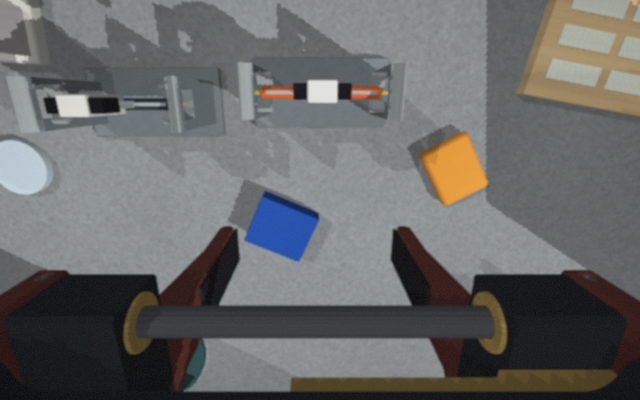

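Run:
```python
from h import *
s=pickle.load(open("w1.pkl","rb")); im=s["pixels"]
hsv=cv2.cvtColor(im,cv2.COLOR_RGB2HSV)
sub=np.zeros(im.shape[:2],np.uint8); sub[60:125,235:405]=1
w=((hsv[...,1]<45)&(hsv[...,2]>190)&(sub>0)).astype(np.uint8)
c=max(cv2.findContours(w,0,2)[0],key=cv2.contourArea); r=cv2.minAreaRect(c); print(r, onz(s,r[0],.181))
for p in cv2.boxPoints(r): print(np.round(onz(s,p,.181),4))
o=((hsv[...,0]<15)&(hsv[...,1]>130)&(sub>0)).astype(np.uint8)
ys,xs=np.nonzero(o); print(xs.min(),xs.max(),ys[xs<xs.min()+5].mean(),ys[xs>xs.max()-5].mean())
a=onz(s,(xs.min(),ys[xs<xs.min()+5].mean()),.115);b=onz(s,(xs.max()+1,ys[xs>xs.max()-5].mean()),.115);print(a,b,(a+b)/2,np.degrees(np.arctan2(b[0]-a[0],a[1]-b[1])))
crop(s,230,50,190,90,4,"pics/w1c.png")
print(deltas([.5,-.06,.34],np.radians(6.8)))
```

```text
((322.0, 91.5), (21.0, 28.0), 90.0) [ 0.53721484 -0.25249491  0.181     ]
[ 0.5444 -0.2374  0.181 ]
[ 0.5491 -0.2642  0.181 ]
[ 0.5299 -0.2679  0.181 ]
[ 0.5251 -0.2406  0.181 ]
261 380 91.95555555555555 91.88636363636364
[ 0.525553   -0.18280012  0.115     ] [ 0.55005274 -0.32270691  0.115     ] [ 0.53780287 -0.25275352  0.115     ] 9.932625351520503
(array([ 0.5465, -1.2668, -0.0042]), 0.0341)
```

View pics/w1c.png

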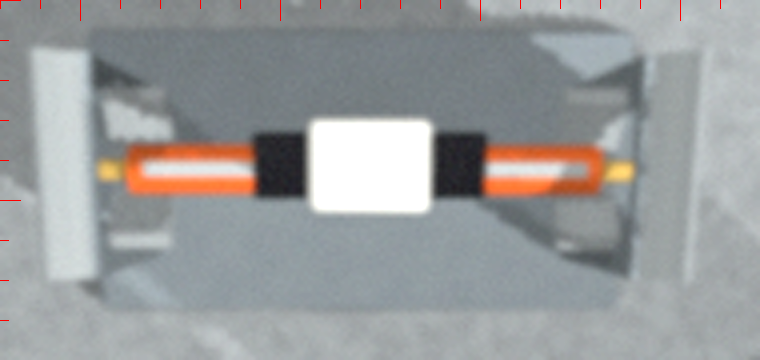

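Emit:
drive_tool:
  deltas:
    - {"delta_pos": [0.1,-0.27,0],"yaw": 0.034}
    - {"delta_pos": [0.2,-0.54,0],"yaw": 0.034}
    - {"delta_pos": [0.3,-0.81,0],"yaw": 0.034}
    - {"delta_pos": [0.35,-1,0],"yaw": 0.034}

```text
t: 1.7
eef_pos: [0.4782, -0.1032, 0.3396]
ee_rot: [-3.136, -0.183, -0.0]
wrist_force: [1.0, -0.0, -0.0]
finger_gap: 0.999
```

Emit:
drive_tool:
  deltas:
    - {"delta_pos": [0.1,-0.27,0],"yaw": 0}
    - {"delta_pos": [0.2,-0.54,0],"yaw": 0}
    - {"delta_pos": [0.2,-0.81,0],"yaw": 0}
    - {"delta_pos": [0.2,-1,0],"yaw": 0}

```text
t: 2.03
eef_pos: [0.4902, 0.0501, 0.3396]
ee_rot: [-3.135, -0.185, 0.0]
wrist_force: [0.2, -0.4, 0.6]
finger_gap: 1.004
```

Emit:
drive_tool:
  deltas:
    - {"delta_pos": [0,-0.27,0],"yaw": 0}
    - {"delta_pos": [0,-0.54,0],"yaw": 0}
    - {"delta_pos": [0,-0.81,0],"yaw": 0}
    - {"delta_pos": [0,-1,0],"yaw": 0}

```text
t: 2.37
eef_pos: [0.4722, 0.199, 0.3398]
ee_rot: [-3.135, -0.185, -0.0]
wrist_force: [0.1, -0.1, 0.2]
finger_gap: 0.998
```

Run:
```python
from h import *
from workcell import ctrl
print(ctrl.state()["eef_pos"]); print(deltas([.455,.25,.34],np.radians(6.8)))
```

```text
[0.47216976 0.19902502 0.33978771]
(array([-0.0737, -0.3509, -0.0011]), -0.0004)
```

Emit:
drive_tool:
  deltas:
    - {"delta_pos": [-0.07,-0.2,0],"yaw": 0}
    - {"delta_pos": [-0.07,-0.35,0],"yaw": 0}
    - {"delta_pos": [-0.07,-0.35,0],"yaw": 0}
    - {"delta_pos": [-0.07,-0.35,0],"yaw": 0}

```text
t: 2.7
eef_pos: [0.4561, 0.2479, 0.3396]
ee_rot: [3.135, 0.188, -0.0]
wrist_force: [0.3, -0.2, 0.4]
finger_gap: 0.999
```

Run:
```python
from h import *
from workcell import ctrl
s=wcam(); pickle.dump(s,open("w2.pkl","wb")); 
print(ctrl.state()["eef_pos"],ctrl.state()["qd"])
print(proj(s,(.535,.251,.11)))
crop(s,200,0,240,180,3,"pics/w2.png")
```

```text
[0.45626235 0.24721335 0.3395432 ] [-1.93930403e-02 -3.06576620e-03  5.12450024e-03 -1.42934395e-04
 -7.35787263e-06  2.06860042e-03]
[320.2953074   98.39770196]
```

View pics/w2.png

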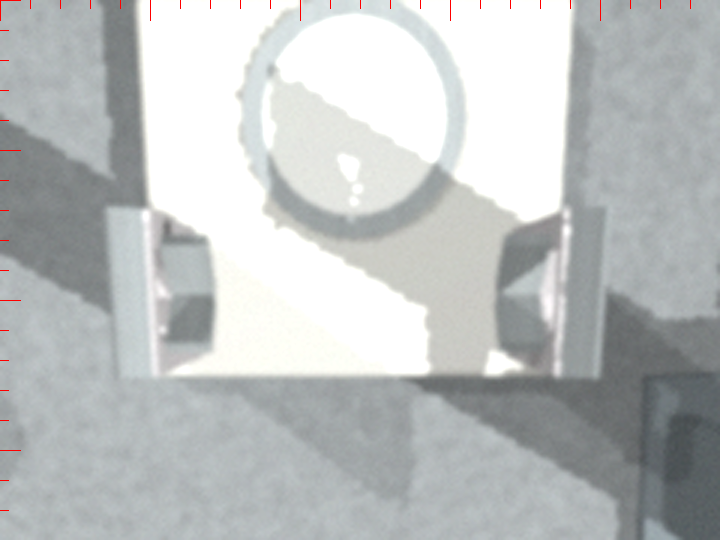

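Run:
```python
from h import *
s=pickle.load(open("w2.pkl","rb"))
t=lambda a:(200+a[0]/3-.5,a[1]/3-.5)
P=[onz(s,t(a),.147) for a in [(105,207),(120,377),(149,207),(158,377),(606,207),(601,377),(570,207),(562,377)]]
print(np.round(P,4)); L=np.mean(P[:4],0);R=np.mean(P[4:],0); print(L,R,(L+R)/2,np.degrees(np.arctan2(R[0]-L[0],L[1]-R[1])), np.linalg.norm(L-R))
for z in (.1,.11):
    a=onz(s,t((190,297)),z);b=onz(s,t((525,296)),z);print("valley",z,a,b,(a+b)/2,np.degrees(np.arctan2(b[0]-a[0],a[1]-b[1])))
    a=onz(s,t((149,297)),z);b=onz(s,t((562,296)),z)
# post y-mid from top & scene first images
d=pickle.load(open("s0.pkl","rb"))
print(deltas([.49,.1,.34],np.radians(9.9)))
```

```text
[[0.5544 0.3461 0.147 ]
 [0.4959 0.3379 0.147 ]
 [0.5563 0.3306 0.147 ]
 [0.4975 0.3239 0.147 ]
 [0.5756 0.1697 0.147 ]
 [0.5172 0.1597 0.147 ]
 [0.574  0.1823 0.147 ]
 [0.5154 0.1741 0.147 ]]
[0.52602408 0.33462267 0.147     ] [0.5455554  0.17145676 0.147     ] [0.53578974 0.25303972 0.147     ] 6.825954170145322 0.1643307209921785
valley 0.1 [0.52641298 0.32138176 0.1       ] [0.54322622 0.18424079 0.1       ] [0.5348196  0.25281127 0.1       ] 6.989481412568668
valley 0.11 [0.5266438  0.31981628 0.11      ] [0.54303867 0.18608778 0.11      ] [0.53484124 0.25295203 0.11      ] 6.9894814125686775
(array([ 0.1071,  1.0012, -0.0021]), -0.0345)
```

Emit:
drive_tool:
  deltas:
    - {"delta_pos": [0.05,0.27,0],"yaw": -0.034}
    - {"delta_pos": [0.1,0.54,0],"yaw": -0.034}
    - {"delta_pos": [0.15,0.81,0],"yaw": -0.034}
    - {"delta_pos": [0.2,1,0],"yaw": -0.034}

```text
t: 3.08
eef_pos: [0.5038, 0.0983, 0.3398]
ee_rot: [3.128, 0.266, 0.0]
wrist_force: [-0.1, 0.3, -0.5]
finger_gap: 1.0
```

Emit:
drive_tool:
  deltas:
    - {"delta_pos": [0.0,0.27,0],"yaw": 0}
    - {"delta_pos": [0,0.54,0],"yaw": 0}
    - {"delta_pos": [0,0.81,0],"yaw": 0}
    - {"delta_pos": [0,1,0],"yaw": 0}

```text
t: 3.42
eef_pos: [0.5289, -0.0502, 0.3397]
ee_rot: [3.129, 0.264, -0.0]
wrist_force: [0.7, 0.5, -0.1]
finger_gap: 1.002
```

Emit:
drive_tool:
  deltas:
    - {"delta_pos": [0.0,0.27,0],"yaw": 0}
    - {"delta_pos": [0,0.54,0],"yaw": 0}
    - {"delta_pos": [0,0.81,0],"yaw": 0}
    - {"delta_pos": [0,1,0],"yaw": 0}
    - {"delta_pos": [0,1,0],"yaw": 0}
    - {"delta_pos": [0,1,0],"yaw": 0}

```text
t: 3.92
eef_pos: [0.5539, -0.1958, 0.3391]
ee_rot: [-3.13, -0.262, 0.002]
wrist_force: [0.0, -0.3, 0.3]
finger_gap: 0.999
```

Run:
```python
from h import *
from workcell import ctrl
print(ctrl.state()["eef_pos"]); print(deltas([.5375,-.2525,.24],np.radians(9.9)))
```

```text
[ 0.55392975 -0.19582735  0.33912684]
(array([-0.1702,  0.3545,  0.6609]), -0.0035)
```

Emit:
drive_tool:
  deltas:
    - {"delta_pos": [-0.17,0.2,0],"yaw": -0.003}
    - {"delta_pos": [-0.17,0.355,0.1],"yaw": -0.003}
    - {"delta_pos": [-0.17,0.355,0.3],"yaw": -0.003}
    - {"delta_pos": [-0.17,0.355,0.5],"yaw": -0.003}
    - {"delta_pos": [-0.17,0.355,0.66],"yaw": -0.003}
    - {"delta_pos": [-0.17,0.355,0.66],"yaw": -0.003}
    - {"delta_pos": [-0.17,0.355,0.66],"yaw": -0.003}
    - {"delta_pos": [-0.17,0.355,0.66],"yaw": -0.003}

```text
t: 4.58
eef_pos: [0.5396, -0.2492, 0.2423]
ee_rot: [3.128, 0.279, 0.002]
wrist_force: [0.7, -0.0, 0.8]
finger_gap: 1.003
```

Run:
```python
from h import *
from workcell import ctrl
s=wcam(); cv2.imwrite("pics/w3.png",s["pixels"][:,:,::-1])
print(ctrl.state()["eef_pos"]); print(deltas([.5375,-.2525,.145],np.radians(9.9)))
print(proj(s,(.5375,-.2525,.181)))
hsv=cv2.cvtColor(s["pixels"],cv2.COLOR_RGB2HSV)
w=((hsv[...,1]<45)&(hsv[...,2]>185)).astype(np.uint8); w[300:]=0
for c in cv2.findContours(w,0,2)[0]:
    if cv2.contourArea(c)>400: r=cv2.minAreaRect(c); print(r,onz(s,r[0],.181))
```

```text
[ 0.54005752 -0.24950538  0.2428168 ]
(array([-0.0219,  0.0153,  0.6521]), 0.0032)
[319.3702805  210.38900499]
((11.0, 225.0), (24.0, 22.0), 90.0) [ 0.48364568 -0.0191502   0.181     ]
((319.5, 209.5), (25.0, 37.0), 90.0) [ 0.5382297  -0.25246704  0.181     ]
((611.4503173828125, 137.17823791503906), (19.664920806884766, 54.576656341552734), 85.03025817871094) [ 0.62896143 -0.44806965  0.181     ]
((621.3269653320312, 104.86537170410156), (39.41933822631836, 21.96500587463379), 11.309932708740234) [ 0.6509758  -0.44479917  0.181     ]
```

View pics/w3.png

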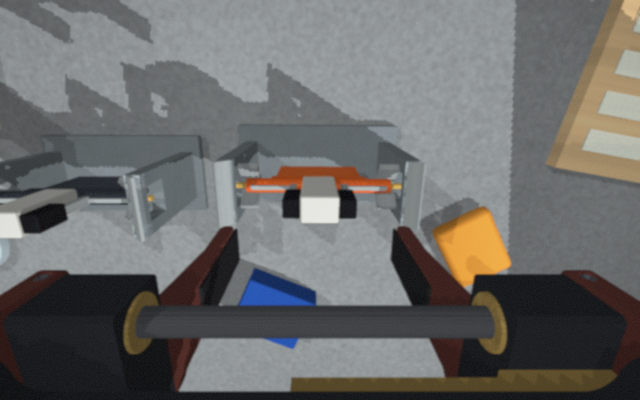

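Emit:
drive_tool:
  deltas:
    - {"delta_pos": [-0.015,0.015,0.15],"yaw": 0.003}
    - {"delta_pos": [-0.015,0.015,0.3],"yaw": 0.003}
    - {"delta_pos": [-0.015,0.015,0.45],"yaw": 0.003}
    - {"delta_pos": [-0.015,0.015,0.57],"yaw": 0.003}
    - {"delta_pos": [-0.015,0.015,0.64],"yaw": 0.003}
    - {"delta_pos": [-0.015,0.015,0.64],"yaw": 0.003}
    - {"delta_pos": [-0.015,0.015,0.64],"yaw": 0.003}
    - {"delta_pos": [-0.015,0.015,0.64],"yaw": 0.003}

```text
t: 5.3
eef_pos: [0.5385, -0.2524, 0.1464]
ee_rot: [3.128, 0.271, 0.004]
wrist_force: [0.4, 0.2, 0.3]
finger_gap: 1.001
```

Run:
```python
from h import *
from workcell import ctrl
s=wcam(); cv2.imwrite("pics/w4.png",s["pixels"][:,:,::-1])
print(ctrl.state()["eef_pos"],ctrl.state()["wrist_force"]); print(deltas([.538,-.2525,.145],np.radians(9.9)))
```

```text
[ 0.53850303 -0.25234785  0.14645224] [ 0.19540394  0.76437279 -0.1603247 ]
(array([-0.0035,  0.0004,  0.0097]), 0.0002)
```

View pics/w4.png

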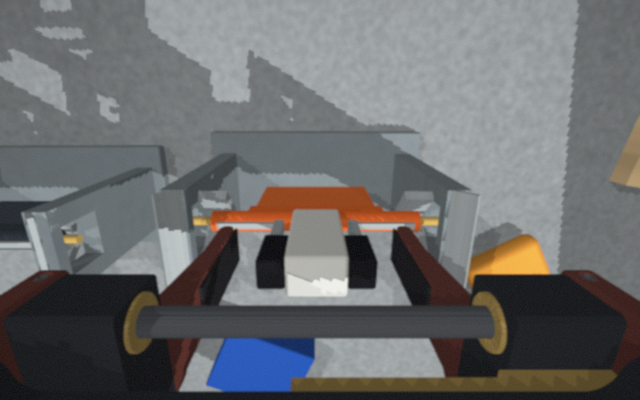

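Emit:
drive_tool:
  deltas:
    - {"delta_pos": [0,0,0.01],"yaw": 0}
    - {"delta_pos": [0,0,0.01],"yaw": 0}
    - {"delta_pos": [0,0,0.01],"yaw": 0}
    - {"delta_pos": [0,0,0.01],"yaw": 0}
    - {"delta_pos": [0,0,0.01],"yaw": 0}
    - {"delta_pos": [0,0,0.01],"yaw": 0}
    - {"delta_pos": [0,0,0.01],"yaw": 0}
    - {"delta_pos": [0,0,0.01],"yaw": 0}
    - {"delta_pos": [0,0,0.01],"yaw": 0}
    - {"delta_pos": [0,0,0.01],"yaw": 0}
    - {"delta_pos": [0,0,0.01],"yaw": 0}
    - {"delta_pos": [0,0,0.01],"yaw": 0}
  claw: 0
  squeeze: 45

```text
t: 6.35
eef_pos: [0.5374, -0.2518, 0.1434]
ee_rot: [3.13, 0.271, 0.001]
wrist_force: [-0.3, -0.3, 4.4]
finger_gap: 0.337
```

Run:
```python
from h import *
from workcell import ctrl
s=wcam(); cv2.imwrite("pics/w5.png",s["pixels"][:,:,::-1])
st=ctrl.state();print(st["eef_pos"],st["wrist_force"],st["ft_torque"],st["finger_gap"]*88)
```

```text
[ 0.53744852 -0.25181746  0.14339834] [-0.47660232 -0.02298017  3.76059246] [ 0.043779    0.1147827  -0.07154753] 29.795040764753793
```

View pics/w5.png

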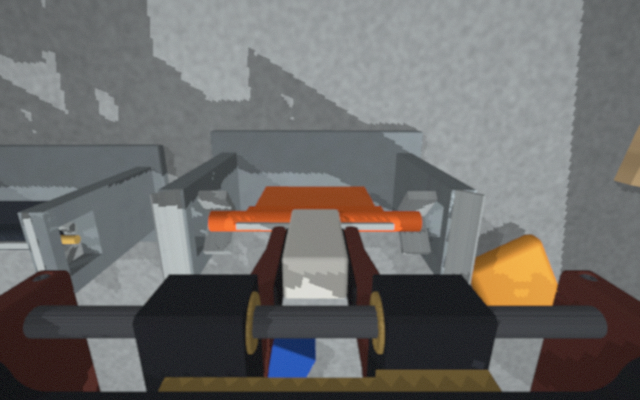

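Emit:
drive_tool:
  deltas:
    - {"delta_pos": [0,0,-0.08],"yaw": 0}
    - {"delta_pos": [0,0,-0.18],"yaw": 0}
    - {"delta_pos": [0,0,-0.3],"yaw": 0}
    - {"delta_pos": [0,0,-0.44],"yaw": 0}
    - {"delta_pos": [0,0,-0.58],"yaw": 0}
    - {"delta_pos": [0,0,-0.72],"yaw": 0}
    - {"delta_pos": [0,0,-0.86],"yaw": 0}
    - {"delta_pos": [0,0,-1],"yaw": 0}

```text
t: 7.07
eef_pos: [0.5364, -0.2511, 0.2928]
ee_rot: [-3.128, -0.271, 0.003]
wrist_force: [-0.1, -0.1, -3.2]
finger_gap: 0.338
```

Emit:
drive_tool:
  deltas:
    - {"delta_pos": [0,0,-0.15],"yaw": 0}
    - {"delta_pos": [0,0,-0.28],"yaw": 0}
    - {"delta_pos": [0,0,-0.36],"yaw": 0}
    - {"delta_pos": [0,0,-0.4],"yaw": 0}
    - {"delta_pos": [0,0,-0.4],"yaw": 0}

```text
t: 7.48
eef_pos: [0.5375, -0.2518, 0.3536]
ee_rot: [3.129, 0.271, 0.001]
wrist_force: [0.7, 1.4, -3.5]
finger_gap: 0.335
```

Run:
```python
from h import *
from workcell import ctrl
s=wcam(); cv2.imwrite("pics/w6.png",s["pixels"][:,:,::-1]);pickle.dump(s,open("w6.pkl","wb"))
st=ctrl.state();print(st["eef_pos"],st["wrist_force"],st["ft_torque"],st["finger_gap"]*88)
print(deltas([.535,.253,.35],np.radians(6.9)))
```

```text
[ 0.53703716 -0.25154232  0.35249292] [-0.60865476 -0.73937023 -3.17070122] [ 0.03252925  0.00101803 -0.02317714] 29.949929640983267
(array([ 0.5654, -3.3158,  0.0185]), 0.0334)
```

View pics/w6.png

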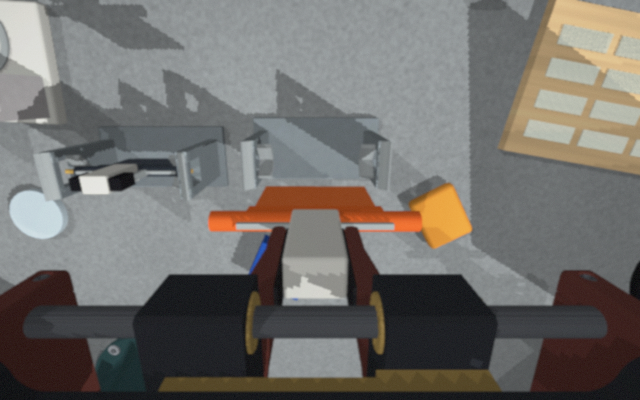

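Emit:
drive_tool:
  deltas:
    - {"delta_pos": [0.03,-0.1,0],"yaw": 0.01}
    - {"delta_pos": [0.06,-0.24,0],"yaw": 0.02}
    - {"delta_pos": [0.1,-0.42,0],"yaw": 0.033}
    - {"delta_pos": [0.13,-0.62,0],"yaw": 0.033}
    - {"delta_pos": [0.17,-0.82,0],"yaw": 0.033}
    - {"delta_pos": [0.2,-1,0],"yaw": 0.033}

```text
t: 8.03
eef_pos: [0.5399, -0.0969, 0.3511]
ee_rot: [-3.134, -0.19, 0.005]
wrist_force: [-1.1, 0.3, -1.8]
finger_gap: 0.341
```

Emit:
drive_tool:
  deltas:
    - {"delta_pos": [0.03,-0.19,0],"yaw": 0}
    - {"delta_pos": [0.06,-0.4,0],"yaw": 0}
    - {"delta_pos": [0.09,-0.6,0],"yaw": 0}
    - {"delta_pos": [0.12,-0.8,0],"yaw": 0}
    - {"delta_pos": [0.15,-1,0],"yaw": 0}

```text
t: 8.45
eef_pos: [0.544, 0.0544, 0.3512]
ee_rot: [-3.135, -0.19, 0.005]
wrist_force: [0.6, 0.1, -1.8]
finger_gap: 0.337
```

Emit:
drive_tool:
  deltas:
    - {"delta_pos": [0.03,-0.19,0],"yaw": 0}
    - {"delta_pos": [0.04,-0.38,0],"yaw": 0}
    - {"delta_pos": [0.05,-0.57,0],"yaw": 0}
    - {"delta_pos": [0.06,-0.75,0],"yaw": 0}
    - {"delta_pos": [0.06,-0.88,0],"yaw": 0}
    - {"delta_pos": [0.06,-0.96,0],"yaw": 0}
    - {"delta_pos": [0.06,-1,0],"yaw": 0}

```text
t: 9.03
eef_pos: [0.535, 0.2041, 0.3516]
ee_rot: [3.136, 0.193, -0.005]
wrist_force: [0.3, -0.2, -2.2]
finger_gap: 0.344
```

Run:
```python
from h import *
from workcell import ctrl
st=ctrl.state();print(st["eef_pos"],st["wrist_force"],st["finger_gap"]*88)
print(deltas([.535,.253,.35],np.radians(6.9)))
```

```text
[0.53499217 0.20411022 0.35155387] [ 0.30834869 -0.19558916 -2.18960156] 30.251628427211397
(array([ 0.04  , -0.3235,  0.0103]), 0.0015)
```

Emit:
drive_tool:
  deltas:
    - {"delta_pos": [0.04,-0.12,0],"yaw": 0.001}
    - {"delta_pos": [0.04,-0.24,0],"yaw": 0.001}
    - {"delta_pos": [0.04,-0.325,0],"yaw": 0.001}
    - {"delta_pos": [0.04,-0.325,0],"yaw": 0.001}
    - {"delta_pos": [0.04,-0.325,0],"yaw": 0.001}
    - {"delta_pos": [0.04,-0.325,0],"yaw": 0.001}

```text
t: 9.53
eef_pos: [0.5361, 0.2509, 0.3529]
ee_rot: [3.135, 0.187, -0.001]
wrist_force: [0.2, 0.3, -3.0]
finger_gap: 0.337
```

Run:
```python
from h import *
from workcell import ctrl,snapshot
s=wcam(); cv2.imwrite("pics/w7.png",s["pixels"][:,:,::-1]);pickle.dump(s,open("w7.pkl","wb"))
st=ctrl.state();print(st["eef_pos"],st["wrist_force"],st["finger_gap"]*88)
v=snapshot("scene");cv2.imwrite("pics/s7.png",v["pixels"][:,:,::-1]);pickle.dump(v,open("s7.pkl","wb"))
print(deltas([.535,.253,.35],np.radians(6.9)))
```

```text
[0.53616691 0.25086724 0.35303254] [ 0.34215373  0.00933684 -2.89172806] 29.73874499202714
(array([-0.0063, -0.0148,  0.0208]), -0.0012)
```

View pics/w7.png

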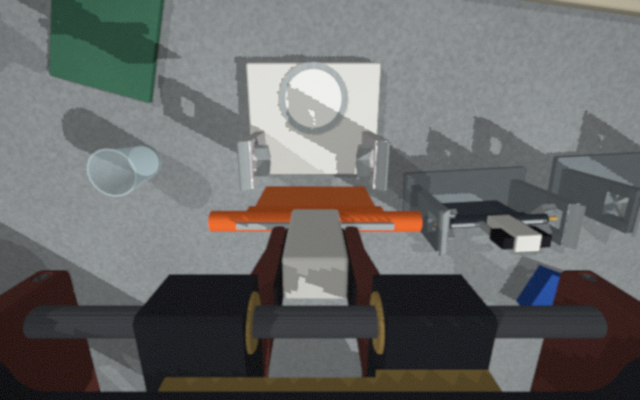

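View pics/s7.png

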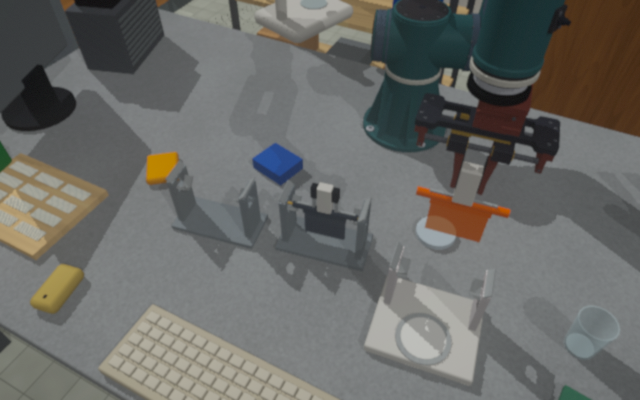

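Run:
```python
from h import *
s=pickle.load(open("w7.pkl","rb")); hsv=cv2.cvtColor(s["pixels"],cv2.COLOR_RGB2HSV)
o=((hsv[...,0]<15)&(hsv[...,1]>130)).astype(np.uint8); o[260:]=0; o[:,:200]=0;o[:,440:]=0
ys,xs=np.nonzero(o); zb=.353+.0206-.054
e=[]
for m,x in ((xs<xs.min()+12,xs.min()),(xs>xs.max()-12,xs.max()+1)):
    y=(ys[m].min()+ys[m].max())/2; print(x,y,ys[m].min(),ys[m].max()); e.append(onz(s,(x,y),zb))
print(e,np.mean(e,0),np.linalg.norm(e[0]-e[1]))
crop(s,225,100,180,130,4,"pics/w7c.png")
v=pickle.load(open("s7.pkl","rb")); hsv=cv2.cvtColor(v["pixels"],cv2.COLOR_RGB2HSV)
crop(v,400,100,120,150,4,"pics/s7c.png")
print([proj(v,q) for q in e])
```

```text
209 220.5 211 230
423 221.0 211 231
[array([0.52793088, 0.32271356, 0.3196    ]), array([0.54458514, 0.17877655, 0.3196    ])] [0.53625801 0.25074505 0.3196    ] 0.14489729632858542
[array([509.99398124, 213.74105668]), array([414.8317385 , 189.44020638])]
```

View pics/w7c.png

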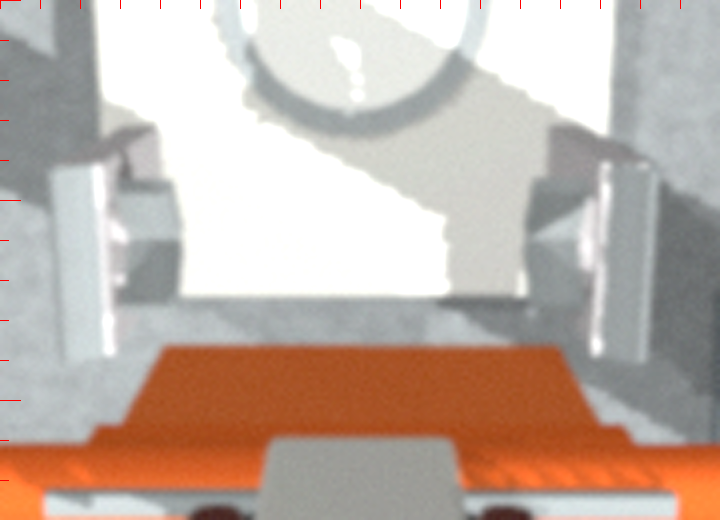

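View pics/s7c.png

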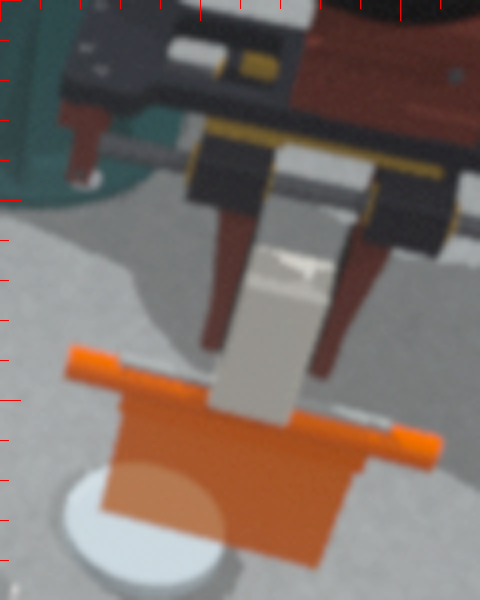

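Run:
```python
from h import *
s=pickle.load(open("w7.pkl","rb"))
t=lambda a:(225+a[0]/4-.5,100+a[1]/4-.5)
a=onz(s,t((150,240)),.1);b=onz(s,t((560,237)),.1);print("valley",a,b,(a+b)/2,np.degrees(np.arctan2(b[0]-a[0],a[1]-b[1])))
P=[onz(s,t(a),.147) for a in [(50,167),(63,360),(97,163),(106,357),(657,175),(648,362),(608,163),(597,357)]]
L=np.mean(P[:4],0);R=np.mean(P[4:],0); print(L,R,(L+R)/2,np.degrees(np.arctan2(R[0]-L[0],L[1]-R[1])))
print(deltas([.5355,.253,.23],np.radians(6.9)))
```

```text
valley [0.52695276 0.32200461 0.1       ] [0.54430758 0.1844547  0.1       ] [0.53563017 0.25322966 0.1       ] 7.19107235061881
[0.5271599  0.33587021 0.147     ] [0.54590447 0.17146887 0.147     ] [0.53653218 0.25366954 0.147     ] 6.504614041821182
(array([-0.0029, -0.0148,  0.8208]), -0.0012)
```

Emit:
drive_tool:
  deltas:
    - {"delta_pos": [0,-0.015,0.08],"yaw": -0.001}
    - {"delta_pos": [0,-0.015,0.2],"yaw": -0.001}
    - {"delta_pos": [0,-0.015,0.35],"yaw": -0.001}
    - {"delta_pos": [0,-0.015,0.5],"yaw": -0.001}
    - {"delta_pos": [0,-0.015,0.65],"yaw": -0.001}
    - {"delta_pos": [0,-0.015,0.76],"yaw": -0.001}
    - {"delta_pos": [0,-0.015,0.82],"yaw": -0.001}
    - {"delta_pos": [0,-0.015,0.82],"yaw": -0.001}
    - {"delta_pos": [0,-0.015,0.82],"yaw": -0.001}
    - {"delta_pos": [0,-0.015,0.82],"yaw": -0.001}

```text
t: 10.47
eef_pos: [0.5369, 0.2542, 0.2316]
ee_rot: [-3.135, -0.189, -0.004]
wrist_force: [1.0, 0.1, -2.4]
finger_gap: 0.341
```

Run:
```python
from h import *
from workcell import ctrl,snapshot
s=wcam(); cv2.imwrite("pics/w8.png",s["pixels"][:,:,::-1]);pickle.dump(s,open("w8.pkl","wb"))
st=ctrl.state();print(st["eef_pos"],st["wrist_force"],st["finger_gap"]*88)
print(deltas([.5357,.2532,.146],np.radians(6.9)))
```

```text
[0.53698315 0.25437418 0.23176642] [-0.03472167  0.3317957  -2.71080932] 29.78489422839773
(array([-0.011 ,  0.0071,  0.5717]), 0.0003)
```

View pics/w8.png

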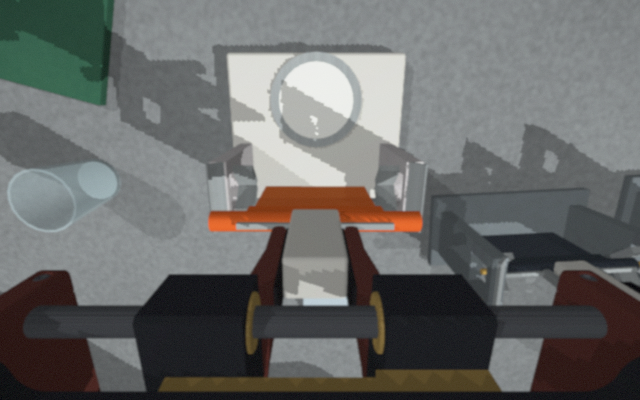

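Emit:
drive_tool:
  deltas:
    - {"delta_pos": [-0.01,0.003,0.08],"yaw": 0}
    - {"delta_pos": [-0.01,0.003,0.18],"yaw": 0}
    - {"delta_pos": [-0.01,0.003,0.28],"yaw": 0}
    - {"delta_pos": [-0.01,0.003,0.35],"yaw": 0}
    - {"delta_pos": [-0.01,0.003,0.38],"yaw": 0}
    - {"delta_pos": [-0.01,0.003,0.38],"yaw": 0}
    - {"delta_pos": [-0.01,0.003,0.38],"yaw": 0}

```text
t: 11.1
eef_pos: [0.5349, 0.2537, 0.1738]
ee_rot: [-3.135, -0.19, -0.001]
wrist_force: [0.1, -0.5, -2.3]
finger_gap: 0.342
```

Run:
```python
from h import *
from workcell import ctrl,snapshot
s=wcam(); cv2.imwrite("pics/w9.png",s["pixels"][:,:,::-1]);pickle.dump(s,open("w9.pkl","wb"))
st=ctrl.state();print(st["eef_pos"],st["wrist_force"],st["finger_gap"]*88)
print(deltas([.5357,.2535,.146],np.radians(6.9)))
```

```text
[0.53515944 0.25382598 0.17412268] [ 0.354524    0.66854004 -2.92163931] 29.99079434784275
(array([0.003 , 0.0027, 0.1875]), 0.0004)
```

View pics/w9.png

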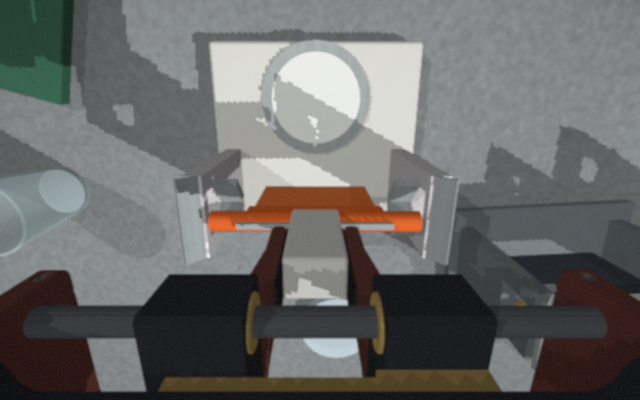

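Emit:
drive_tool:
  deltas:
    - {"delta_pos": [0,0,0.05],"yaw": 0}
    - {"delta_pos": [0,0,0.1],"yaw": 0}
    - {"delta_pos": [0,0,0.14],"yaw": 0}
    - {"delta_pos": [0,0,0.17],"yaw": 0}
    - {"delta_pos": [0,0,0.185],"yaw": 0}
    - {"delta_pos": [0,0,0.185],"yaw": 0}
    - {"delta_pos": [0,0,0.185],"yaw": 0}

```text
t: 11.73
eef_pos: [0.5343, 0.2535, 0.1453]
ee_rot: [-3.136, -0.19, 0.001]
wrist_force: [0.8, 0.7, -3.4]
finger_gap: 0.338
```

Run:
```python
from h import *
from workcell import ctrl,snapshot
s=wcam(); cv2.imwrite("pics/w10.png",s["pixels"][:,:,::-1])
st=ctrl.state();print(st["eef_pos"],st["wrist_force"],st["ft_torque"],st["finger_gap"]*88)
```

```text
[0.5343822  0.25358539 0.14544742] [-0.18337805 -0.49917433 -2.91141907] [ 0.0192209  -0.01263353 -0.03700978] 29.826285242694752
```

View pics/w10.png

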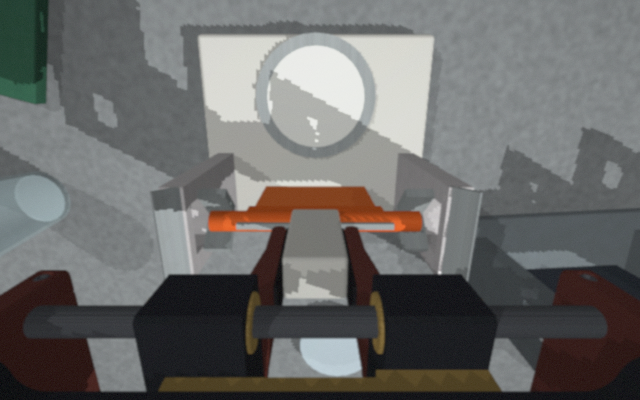

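Emit:
drive_tool:
  deltas:
    - {"delta_pos": [0,0,0.007],"yaw": 0}
    - {"delta_pos": [0,0,0.014],"yaw": 0}
    - {"delta_pos": [0,0,0.02],"yaw": 0}
    - {"delta_pos": [0,0,0.02],"yaw": 0}
    - {"delta_pos": [0,0,0.02],"yaw": 0}

```text
t: 12.2
eef_pos: [0.5352, 0.2537, 0.1433]
ee_rot: [-3.135, -0.19, -0.003]
wrist_force: [0.4, -0.9, 4.6]
finger_gap: 0.339
```

Emit:
drive_tool:
  deltas:
    - {"delta_pos": [0,0,0],"yaw": 0}
    - {"delta_pos": [0,0,0],"yaw": 0}
    - {"delta_pos": [0,0,0],"yaw": 0}
    - {"delta_pos": [0,0,0],"yaw": 0}
    - {"delta_pos": [0,0,0],"yaw": 0}
    - {"delta_pos": [0,0,0],"yaw": 0}
    - {"delta_pos": [0,0,0],"yaw": 0}
    - {"delta_pos": [0,0,0],"yaw": 0}
    - {"delta_pos": [0,0,0],"yaw": 0}
    - {"delta_pos": [0,0,0],"yaw": 0}
  claw: 1

```text
t: 13.03
eef_pos: [0.5342, 0.2535, 0.1422]
ee_rot: [3.136, 0.19, -0.001]
wrist_force: [-0.6, -0.2, -0.7]
finger_gap: 0.995
```

Run:
```python
from h import *
from workcell import ctrl,snapshot
s=wcam(); cv2.imwrite("pics/w11.png",s["pixels"][:,:,::-1])
st=ctrl.state();print(st["eef_pos"],st["wrist_force"],st["ft_torque"],st["finger_gap"]*88)
```

```text
[0.53427178 0.25350834 0.14224234] [ 0.28433697  0.15846672 -0.00936143] [ 0.01004886 -0.04500429 -0.02789124] 87.54857724576169
```

View pics/w11.png

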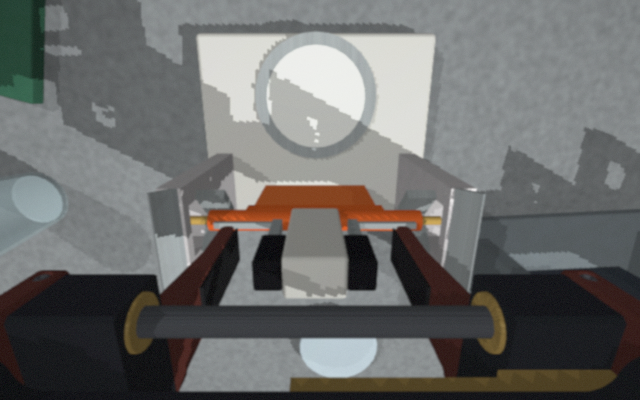

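The wrist view shows both black buttons out again (about 268 and 362, 262) and brass pins at both bar ends (200, 220 and 432, 220). The next move is straight up, clear of the shield.

Emit:
drive_tool:
  deltas:
    - {"delta_pos": [0,0,-0.1],"yaw": 0}
    - {"delta_pos": [0,0,-0.25],"yaw": 0}
    - {"delta_pos": [0,0,-0.45],"yaw": 0}
    - {"delta_pos": [0,0,-0.65],"yaw": 0}
    - {"delta_pos": [0,0,-0.85],"yaw": 0}
    - {"delta_pos": [0,0,-1],"yaw": 0}
    - {"delta_pos": [-0.3,0,-1],"yaw": 0}
    - {"delta_pos": [-0.5,0,-1],"yaw": 0}
    - {"delta_pos": [-0.5,0,-1],"yaw": 0}
    - {"delta_pos": [-0.5,0,-1],"yaw": 0}

```text
t: 13.92
eef_pos: [0.4584, 0.2443, 0.2928]
ee_rot: [-3.136, -0.191, -0.0]
wrist_force: [0.8, -0.5, 0.6]
finger_gap: 0.997
```

Run:
```python
from h import *
from workcell import ctrl,snapshot
s=wcam(); d={n:snapshot(n) for n in ("scene","top")}
crop(s,190,20,260,180,3,"pics/w12.png"); crop(d["scene"],360,200,140,150,4,"pics/s12.png"); crop(d["top"],110,110,140,110,5,"pics/t12.png")
print(ctrl.state()["eef_pos"],ctrl.state()["wrist_force"])
hsv=cv2.cvtColor(s["pixels"],cv2.COLOR_RGB2HSV)
print(proj(s,(.5357,.2532,.181)))
o=((hsv[...,0]<15)&(hsv[...,1]>130)).astype(np.uint8); o[225:]=0
ys,xs=np.nonzero(o); e=[]
for m,x in ((xs<xs.min()+8,xs.min()),(xs>xs.max()-8,xs.max()+1)): e.append(onz(s,(x,(ys[m].min()+ys[m].max())/2),.114))
print(np.round(e,4),np.mean(e,0),np.degrees(np.arctan2(e[1][0]-e[0][0],e[0][1]-e[1][1])),np.linalg.norm(e[0]-e[1]))
```

```text
[0.4611181  0.2447154  0.29258501] [-0.34775565  0.18831694  0.60598321]
[316.16463053 100.07419401]
[[ 0.5264  0.325   0.114 ]
 [ 0.4658 -0.0241  0.114 ]] [0.49610379 0.15042348 0.114     ] -9.856854400175292 0.35435934581105405
```

View pics/w12.png

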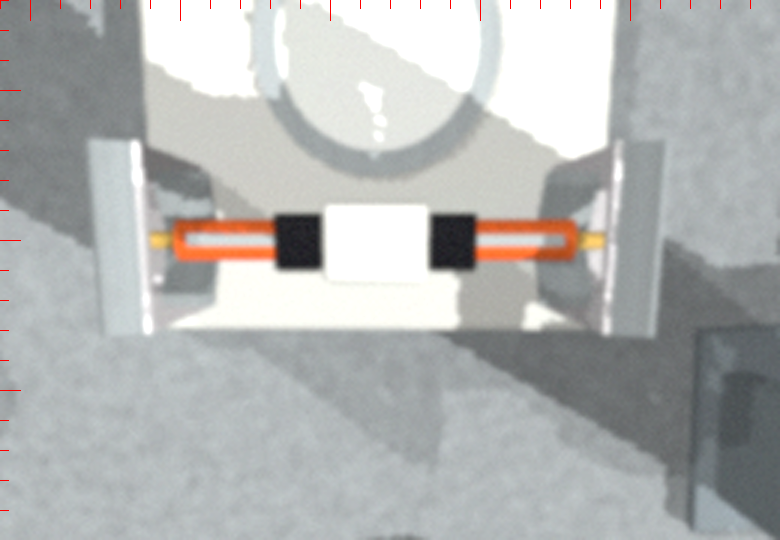

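View pics/s12.png

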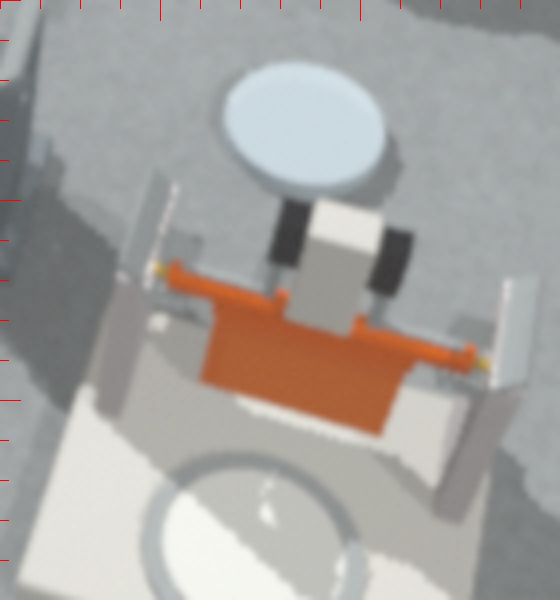

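View pics/t12.png

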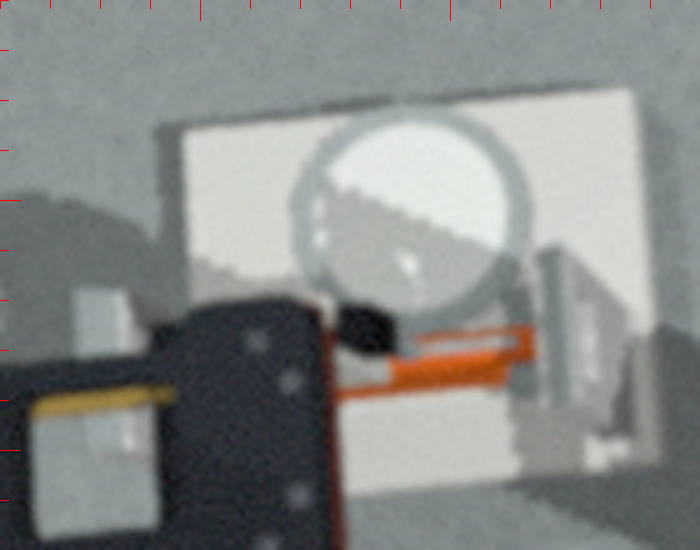

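Run:
```python
from h import *
s=wcam()
e=[onz(s,p,.112) for p in((247,99.8),(382.3,99.8))]; print(e,np.mean(e,0),np.degrees(np.arctan2(e[1][0]-e[0][0],e[0][1]-e[1][1]))); print(onz(s,(315,100.8),.181))
from workcell import job_done
print(job_done())
```

```text
[array([0.52956467, 0.32580671, 0.112     ]), array([0.54672629, 0.1837709 , 0.112     ])] [0.53814548 0.2547888  0.112     ] 6.88942400556265
[0.53784831 0.25448795 0.181     ]
the job is handed in; nothing more can be done
None
```

The orange shield is off its grey stand and hanging in the white lamp base. I handed the job in at about 14 s of the 48 s allowed; no verdict is reported.

**Pick-up:** I pinched the handle at 45 N until the opening read about 30 mm, which is both buttons flush. I then lifted it straight up to a handle height of about 0.37 m with the pins still drawn in the images.

**Placing:** I lowered it between the lamp posts until the wrist force went from −2.9 N (carrying the shield) to +4.6 N (resting in the saddles). The tool height was 0.143 m, the same as in the stand. I then opened the gripper and backed away, so nothing was being touched.

**Last checks:**
- **Pins:** the wrist and scene images show both buttons sprung out and a brass pin reaching into each post.
- **Position:** the handle measured about (0.538, 0.254), against my estimate of (0.536, 0.253) for the lamp hinge, so it is about 2–3 mm off sideways.
- **Alignment:** the bar lies at 6.9°, matching my estimate for the hinge. The shield looks upright: the handle top is centred over the bar in the wrist view.

**Failed or disagreed:**
- One automatic bar measurement after the release gave a wrong result (354 mm long) because its colour mask picked up something else. I replaced it with end points read off the picture.
- The first scene-camera estimate of the hinge was about 6 mm off in x from the wrist and top views. I used the wrist views.

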